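# Pack two adapter boards in a dish with a separator between

### The job

Pack the second circuit board on top of the one in the clear dish with a separator between them: first lay the full-length black separator sheet (not the short square one) squarely on the board in the dish and let go of it, then set the second board squarely on the separator, sockets up. Set things down rather than dropping them, leave the board in the dish where it lies and leave the short sheet alone.

Things in the scene. Friction and masses are not known exactly. Their poses are not given: they have to be found in the camera images.
- lower_board: Green circuit board, 90 (x) x 50 (y) mm, with black sockets 82 x 5 mm standing 8 mm above the 2 mm board along both long edges, flush with them, so 10 mm high overall, and a grey chip 4 mm high on top; about 60 g, loose. It lies level, sockets up, on the 4 mm floor of a fixed clear round dish (150 mm across, rim 12 mm above the bench, roughly centred on the board), to the robot's right. Origin: centre of its underside; x along its length, z up.
- second_board: The second board, identical to the first (90 x 50 mm, 10 mm high, about 60 g). It lies sockets up, centred within 3 mm, on a fixed aluminium block 50 (x) x 36 (y) x 20 mm high, so its edges overhang the block, its underside 20 mm above the bench. Can be gripped across its 50 mm width by the outer faces of the socket strips. Origin: centre of its underside; x along its length, z up.
- separator: The full-length separator: flat black rigid plastic sheet, 96 (x) x 56 (y) x 6 mm, about 50 g, lying centred within 3 mm on another such 20 mm high block, its edges overhanging; 3 mm larger all round than a board. Can be gripped across its 56 mm width. It rests on the flat tops of the board's socket strips. Origin: centre of its underside; x along its length, z up.
- short_separator: The short separator, not to be used: same black sheet, 56 x 56 x 6 mm, about 30 g, on a third such block. Origin: centre of its underside. The three blocks stand to the robot's left, any of the three things on any of them, their centres at least 110 mm apart. (Other things: a pink tube rack about 72 mm high to the right of the dish, a glass beaker 75 mm high and tweezers beyond the work.)

How it is judged:
By the outcome, as a careful person would: the job done as asked, in the order asked, and still so for the second after the job is handed in, with the robot touching nothing.
It also fails if it takes over 56 s, if anything falls off the work surface, if the arm or the gripper's body presses on something with over 40 N, if the wrist force passes 120 N, or if a joint passes its speed limit or range.

### The arm

A 6-joint arm with a two-finger parallel gripper is mounted at the origin on the work surface. World frame = base frame: x ahead of the robot, y to its left, z up, the work surface at z = 0. Lengths are in m, angles in rad, forces in N, time in s.
With the tool pointing down it reaches from about 0.225 to 0.875 m from the base axis. Payload 3.4 kg.
Tool frame: the origin (TCP) lies midway between the tips of the shut fingers; the grasp point (between the pads) lies 19 mm behind it (manip.pinch_z is the z of the grasp point in the tool frame, in m); z points along the fingers, x is the direction in which the jaws open and shut, and the axes are right-handed (so a half turn about z gives the same grasp; the last joint's range is limited). The gripper opens to 85 mm and grips with 20 to 120 N. Pads are 22 mm wide; open, the fingers measure 114 mm over their backs; the gripper's body (76 mm by 85 mm) begins 54 mm behind the grasp point. The pads swing forward as they close: fully open they stand 13 mm farther back than shut.
Start: joints at [1.13, 0.276, 1.505, -0, 1.361, -0.121], TCP at [0.181, 0.546, 0.231] pointing down, gripper open.
Joint ranges: [-2.89, 2.89], [-0.75, 2.08], [0.22, 2.7], [-1.18, 4.32], [0.11, 2.71], [-2.7, 2.7]. Speed limits (rad/s): [2.57, 2.57, 3.14, 3.14, 3.14, 3.14].

### API

Orientations are given as a unit quaternion [w, x, y, z].
In Python, from rig import manip gives the robot as it stands. The module is installed in compiled form; this text tells all that it offers.
- The arm moves only by the tool drive_tool, never from a script. Its argument "steps" is a list of rows, each a list of 5 numbers: the shift along the tool's x, y, z in mm, then the turn about the tool's z in rad, then the gripper command: -1 is shut, 1 is fully open, values between are in proportion. A call has 1 to 5 rows; each row is the pose to reach, as a shift and turn from the pose measured when the call began, along the tool's axes at that moment; what a row does not reach only later rows make up. A row lasts 1/10 s, in which the tool goes at most 50 mm and 8.59 degrees, less where a joint would pass 70% of its speed; a pose out of reach is approached as far as the arm can. A call with a gripper value outside its range is refused whole. The fingers move at their own pace and stop on an object; "squeeze" is the grip in N (left out, the last holds). Time passes only in rows, so rows that repeat a pose let the fingers close. It gives the time, the measured TCP pose, the force and the opening at its end, in the units of the state.
- manip.get_state(): the state, without advancing time (a new reading comes with each control period).
- manip.get_image(name): name is "scene" or "top" or "wrist"; returns the picture (400x640x3 uint8, blue, green, red); there is no depth.
- manip.get_calibration(name): a dict with "camera_matrix" (3x3 intrinsics, pixels), "rvec" (rotation vector, rad) and "tvec" (3), from world to camera coordinates, as OpenCV has them. Camera axes: x right, y down, z forward; pixel columns grow to the right and rows downward; lengths in m; the calibration is good to about 2 mm. A picture is of the moment at which its call begins: read the wrist's pose just before it. get_calibration takes no time and is no camera call; for the wrist camera it gives the pose at the moment of the call.
- manip.sign_off(): hands the job in, once; it reports no verdict.
Trained networks look in the newest picture that a camera, given by its name, has taken for a name from the list of things; names that differ only in an ending like _2 or _b are one class to them, and where a whole thing is asked for, a point or a joint stands for the part that bears it (a point fixed in the world has none). Each returns a list of dicts, best first, with "conf" (0 to 1); they miss things now and then, are a little off and sometimes report something else, mostly with a low value. They report only what shows in the picture. A call takes as long as a camera call.
- manip.masks_of(camera, name): "pixels" (400x640 bool, what is visible of it) and "location" ([column, row] in pixels, amid what is visible of it).
The state is a dict: "clock": time; "qpos": joint angles; "qd": joint speeds; "effort": joint torques, N m; "position": TCP position; "ee_rot": TCP orientation; "contact_force": force on the tool from outside, world axes, zero at the start; "moment": the same for the moment, N m; "width": finger opening in m.
Only numpy, scipy, OpenCV 4.12 (cv2) and the standard library are available. Lean on these libraries where they do the work, as an engineer would, in place of code of your own. Each camera call takes 0.05 s, during which the arm holds its last target.

## Working session

There is one attempt and no reset: what is moved stays moved. The work goes in short steps, Python scripts to look and compute and a tool call to move; the robot and the scene stay as the last step left them, time stands still between calls to the robot, and variables do not carry over. Pictures are saved under pics/ and viewed, and the job is handed in when it is done.

Besides the shell and the picture viewer there is one more tool, called after ">>>" by a JSON object that holds its "method" and its "body", one argument or row to a line. drive_tool: Moves the arm, as the interface text tells. Its arguments: {"type":"object","properties":{"steps":{"type":"array","items":{"type":"array","items":{"type":"number"}}},"squeeze":{"type":"number"}},"required":["steps"]}

```bash
mkdir -p pics; ls
python3 - <<'E'
from rig import manip
import cv2
s=manip.get_state(); print(s, manip.pinch_z)
for n in ["scene","top","wrist"]:
    im=manip.get_image(n); cv2.imwrite(f"pics/a_{n}.png",im)
    c=manip.get_calibration(n); print(n,c)
E
```

```text
pics
{'clock': 0.0, 'qpos': array([ 1.13001070e+00,  2.76596129e-01,  1.50616312e+00,  1.22118886e-06,
        1.36071699e+00, -1.21038649e-01]), 'qd': array([-9.88843159e-04, -7.24761109e-06,  1.22999378e-04,  7.26100695e-04,
        9.96555588e-04, -3.59627499e-04]), 'effort': array([ 1.58296280e-04, -4.16775155e+01, -2.45802605e+01, -1.85791937e-04,
        1.12194935e-02,  1.92972124e-05]), 'position': array([0.1805271 , 0.54534653, 0.23042714]), 'ee_rot': array([ 4.54699499e-04,  8.10655737e-01,  5.85522322e-01, -8.24754783e-04]), 'contact_force': array([-0.51920751, -0.44335114,  0.16597379]), 'moment': array([ 0.08416563, -0.01370704,  0.02289089]), 'width': 0.0854548946368245} -0.0187
scene {'camera_matrix': array([[422.46359472,   0.        , 319.62409597],
       [  0.        , 422.46359472, 204.71472756],
       [  0.        ,   0.        ,   1.        ]]), 'rvec': array([ 1.61612403,  1.58211618, -0.86284289]), 'tvec': array([-0.08735432, -0.25869298,  1.28652148])}
top {'camera_matrix': array([[368.62427356,   0.        , 323.90588038],
       [  0.        , 368.62427356, 202.95313708],
       [  0.        ,   0.        ,   1.        ]]), 'rvec': array([ 2.19104781, -2.19899847,  0.10390947]), 'tvec': array([0.0807003 , 0.55884487, 0.77614157])}
wrist {'camera_matrix': array([[282.72193948,   0.        , 320.07702418],
       [  0.        , 282.72193948, 201.71292346],
       [  0.        ,   0.        ,   1.        ]]), 'rvec': array([-2.36087891, -1.7077255 , -0.22856005]), 'tvec': array([-0.5733977 , -0.03554662,  0.37893281])}
```

View pics/a_scene.png

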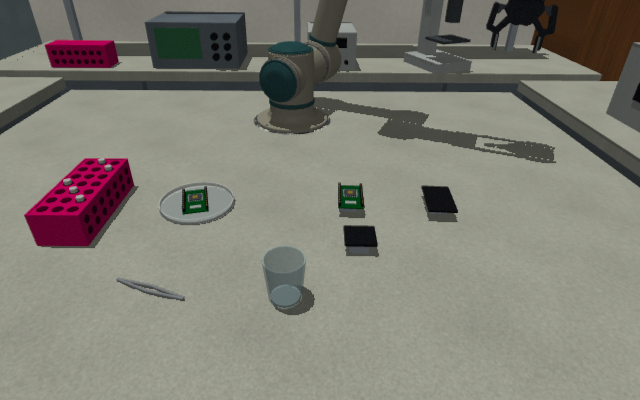

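View pics/a_top.png

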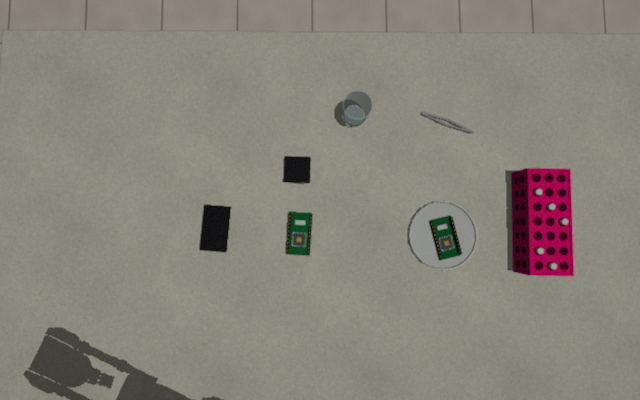

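View pics/a_wrist.png

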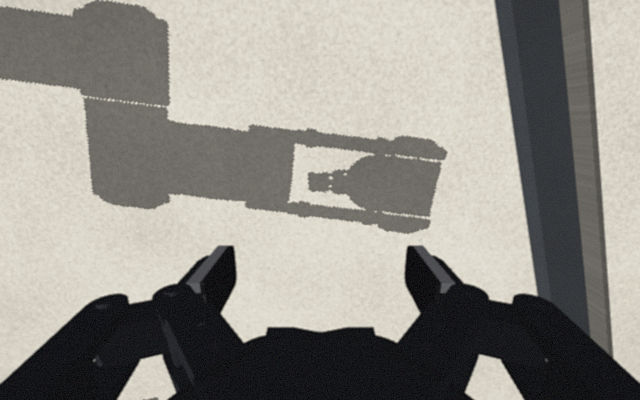

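```bash
cat > h.py <<'E'
import numpy as np, cv2
from rig import manip
def cam(c): 
    R=cv2.Rodrigues(np.array(c["rvec"],float))[0]; return c["camera_matrix"],R,np.array(c["tvec"],float).reshape(3)
def ray_z(c,px,z):
    K,R,t=cam(c); px=np.atleast_2d(np.array(px,float))
    d=(R.T@np.linalg.inv(K)@np.c_[px,np.ones(len(px))].T).T; o=-R.T@t
    return o+d*((z-o[2])/d[:,2])[:,None]
def proj(c,P):
    K,R,t=cam(c); q=(K@(R@np.atleast_2d(P).T+t[:,None])).T; return q[:,:2]/q[:,2:]
def rect(m,c,z):
    "min-area rectangle on plane z of mask"
    m=m.astype(np.uint8); n,l,st,_=cv2.connectedComponentsWithStats(m)
    if n<2: return None
    m=(l==1+st[1:,4].argmax()).astype(np.uint8)
    cs,_=cv2.findContours(m,cv2.RETR_EXTERNAL,cv2.CHAIN_APPROX_NONE); k=max(cs,key=len)[:,0]
    w=ray_z(c,k,z)[:,:2]*1000
    (x,y),(a,b),an=cv2.minAreaRect(w.astype(np.float32))
    if a<b: a,b,an=b,a,an+90
    an=(an+90)%180-90
    return round(x,1),round(y,1),round(a,1),round(b,1),round(an,1)
E
python3 - <<'E'
from h import *
for n in ["top","wrist","scene"]:
    c=manip.get_calibration(n)
    for nm in ["lower_board","second_board","separator","short_separator"]:
        for d in manip.masks_of(n,nm):
            print(n,nm,round(d["conf"],2),np.round(d["location"]),d["pixels"].sum(),rect(d["pixels"],c,.026))
print(manip.get_state()["clock"])
E
```

```text
top second_board 0.73 [299. 234.] 1012 (495.0, 133.1, 89.4, 51.5, -2.2)
top separator 0.74 [214. 230.] 1249 (506.9, 312.1, 96.3, 60.0, -3.4)
top short_separator 0.86 [295. 169.] 725 (632.1, 138.5, 60.1, 56.5, 89.9)
scene lower_board 0.71 [195. 201.] 582 (513.2, -174.2, 90.4, 48.2, 13.7)
scene second_board 0.73 [348. 196.] 598 (496.3, 134.5, 102.0, 49.6, -3.8)
scene separator 0.97 [439. 199.] 752 (507.0, 311.7, 103.7, 58.8, -5.6)
scene short_separator 0.88 [359. 235.] 687 (631.1, 138.9, 65.7, 57.2, -1.8)
0.75
```

The top view shows the separator at (214,230), the second board at (299,234), the short sheet at (295,169) and the lower board in the dish at (445,238), tilted about 15°. The wrist camera sees only bench so far.

```bash
cat >> h.py <<'E'
from scipy.spatial.transform import Rotation as Ro
def pose(s=None):
    s=s or manip.get_state(); q=np.array(s["ee_rot"]); return np.array(s["position"])*1000, Ro.from_quat(q[[1,2,3,0]]).as_matrix()
def goto(x,y,z,yaw):
    "TCP target mm, jaw(x) direction deg (mod 180) -> shift in tool axes, turn"
    p,R=pose(); d=R.T@(np.array([x,y,z])-p)
    cur=np.degrees(np.arctan2(R[1,0],R[0,0])); e=(yaw-cur+90)%180-90
    st=manip.get_state()
    print("t",round(float(st["clock"]),2),"tcp",p.round(1),"yaw",round(cur,1),"tilt",np.degrees(np.arccos(-R[2,2])).round(2),"w",round(st["width"]*1000,1),"F",np.round(st["contact_force"],1),"shift",d.round(1),"turn",round(-np.radians(e),3))
E
python3 - <<'E'
from h import *
c=manip.get_calibration("wrist"); K,R,t=cam(c); p,Rt=pose()
o=-R.T@t*1000; print("cam in tool",Rt.T@(o-p),"axes(cols) in tool\n",(Rt.T@R.T).round(3))
goto(480,312,200,86.6)
E
```

```text
cam in tool [  -0.71968725  -67.0538531  -142.9277705 ] axes(cols) in tool
 [[ 1.     0.001 -0.   ]
 [-0.001  0.964  0.266]
 [ 0.001 -0.266  0.964]]
t 0.75 tcp [180.8 545.9 231.4] yaw 71.7 tilt 0.01 w 85.6 F [ 0.   0.5 -0.7] shift [-128.   357.6   31.4] turn -0.26
```

>>> {"method": "drive_tool", "body": {
  "steps": [
    [-16, 45, 4, -0.06, 1],
    [-32, 90, 8, -0.12, 1],
    [-48, 135, 12, -0.18, 1],
    [-64, 180, 16, -0.24, 1],
    [-80, 225, 20, -0.26, 1]
  ]
}}

```text
clock: 1.25
position: [0.3705, 0.398, 0.2114]
ee_rot: [-0.0, 0.727, 0.686, 0.0]
contact_force: [1.7, 0.9, 1.1]
width: 0.0858
```

```bash
python3 -c "
from h import *
goto(490,312,200,86.6)"
```

```text
t 1.25 tcp [370.5 398.  211.4] yaw 86.7 tilt 0.05 w 85.8 F [1.7 0.9 1.1] shift [-78.9 124.3  11.5] turn 0.001
```

>>> {"method": "drive_tool", "body": {
  "steps": [
    [-26, 42, 4, 0, 1],
    [-53, 83, 8, 0, 1],
    [-79, 124, 11, 0, 1],
    [-79, 124, 11, 0, 1],
    [-79, 124, 11, 0, 1]
  ]
}}

```text
clock: 1.75
position: [0.4904, 0.3111, 0.2]
ee_rot: [-0.0, 0.728, 0.685, 0.0]
contact_force: [-0.8, -0.1, 0.1]
width: 0.0852
```

```bash
cat >> h.py <<'E'
def look(tag,names,zs):
    im=None; c=manip.get_calibration("wrist"); im=manip.get_image("wrist"); cv2.imwrite(f"pics/{tag}.png",im)
    for nm in names:
        for d in manip.masks_of("wrist",nm)[:2]:
            print(nm,round(d["conf"],2),np.round(d["location"]),d["pixels"].sum(),[(z,rect(d["pixels"],c,z)) for z in zs])
            np.save(f"pics/{tag}_{nm}.npy",d["pixels"])
    import pickle; pickle.dump(c,open(f"pics/{tag}.pkl","wb"))
E
python3 -c "
from h import *
goto(490,312,200,86.6)
look('b1',['separator'],[.026])"
```

```text
t 1.75 tcp [490.4 311.1 200. ] yaw 86.5 tilt 0.05 w 85.2 F [-0.8 -0.1  0.1] shift [ 0.9 -0.4  0. ] turn -0.001
separator 0.9 [319. 195.] 3883 [(0.026, (504.7, 310.0, 96.0, 57.0, -5.1))]
```

View pics/b1.png

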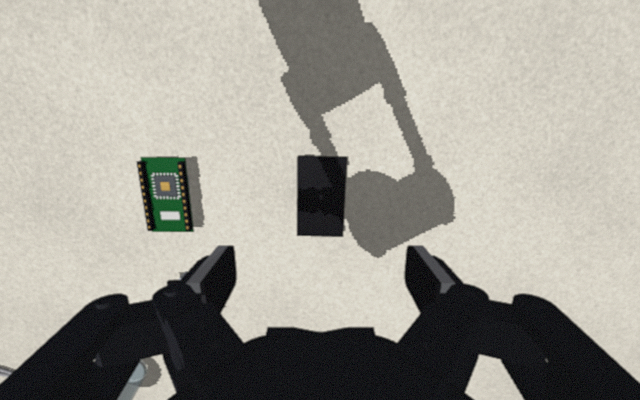

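The wrist view has the separator at (322,196), between the jaws, with the second board at (166,194). Now I'll go lower for the second height view.

>>> {"method": "drive_tool", "body": {
  "steps": [
    [-1, 14, 45, 0.02, 0.7],
    [-1, 14, 90, 0.02, 0.7],
    [-1, 14, 90, 0.02, 0.7],
    [-1, 14, 90, 0.02, 0.7]
  ]
}}

```text
clock: 2.25
position: [0.5016, 0.3116, 0.1107]
ee_rot: [-0.001, 0.733, 0.68, -0.0]
contact_force: [-0.1, 0.4, 0.8]
width: 0.0726
```

```bash
cat >> h.py <<'E'
def fit(views,L,W,x0,y0,yaw0,z0):
    "views: list of (mask,calib). triangulate the centre of mask contour rect-corners by least squares of projected L x W rectangle (mm) incl. height"
    from scipy.optimize import least_squares
    obs=[]
    for m,c in views:
        m=m.astype(np.uint8); cs,_=cv2.findContours(m,cv2.RETR_EXTERNAL,cv2.CHAIN_APPROX_NONE); k=max(cs,key=len)[:,0].astype(float); obs.append((k,c))
    def res(p):
        x,y,z,a=p; ca,sa=np.cos(a),np.sin(a); out=[]
        q=np.array([[1,1],[1,-1],[-1,-1],[-1,1]])*[L/2,W/2]
        P=np.c_[q@np.array([[ca,sa],[-sa,ca]])+[x,y],np.full(4,z)]/1000
        for k,c in obs:
            v=proj(c,P).astype(np.float32).reshape(-1,1,2)
            out+= [cv2.pointPolygonTest(v,(float(a),float(b)),True)-0.5 for a,b in k]
        return np.array(out)
    r=least_squares(res,[x0,y0,z0,np.radians(yaw0)],loss='soft_l1',x_scale=[1,1,1,.02],diff_step=1e-4)
    p=r.x; print("fit xyz",p[:3].round(1),"yaw",np.degrees(p[3]).round(2),"rms px",np.sqrt(np.mean(res(p)**2)).round(2)); return p
def load(tag,nm):
    import pickle; return np.load(f"pics/{tag}_{nm}.npy"),pickle.load(open(f"pics/{tag}.pkl","rb"))
E
python3 -c "
from h import *
goto(504.7,310,110,84.9)
look('b2',['separator'],[.026])
a=load('b1','separator');b=load('b2','separator')
fit([a,b],96,56,505,310,-5,26)
fit([a],96,56,505,310,-5,26)
fit([b],96,56,505,310,-5,26)
"
```

```text
t 2.25 tcp [501.6 311.6 110.7] yaw 85.7 tilt 0.1 w 72.6 F [-0.1  0.4  0.8] shift [-1.4  3.3  0.7] turn 0.013
separator 0.69 [318. 208.] 7246 [(0.026, (504.7, 310.2, 95.8, 56.4, -4.9))]
fit xyz [504.9 310.4  25.7] yaw -4.92 rms px 0.4
fit xyz [504.8 310.4  25.9] yaw -5.06 rms px 0.44
fit xyz [505.  310.4  25.6] yaw -4.86 rms px 0.37
```

View pics/b2.png

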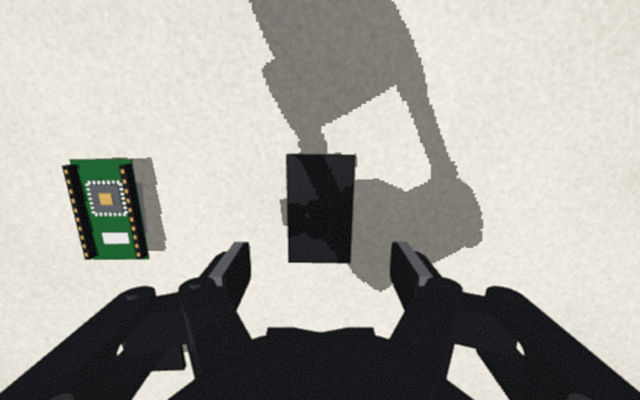

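The sheet spans about (287..355,154..262). The fit over two views gives centre (505,310.4), top 25.7 mm, yaw -4.9°. Next I'll check where the fingertips stand in the image.

```bash
python3 -c "
from h import *
im=cv2.imread('pics/b2.png')[220:300,180:460]
cv2.imwrite('pics/b2z.png',cv2.convertScaleAbs(cv2.resize(im,None,fx=2.8,fy=2.8,interpolation=cv2.INTER_NEAREST),alpha=2,beta=30))
c=manip.get_calibration('wrist');p,R=pose()
for back in (0,5,8,10,15,24):
  P=[(p+R@np.array([s*36.3,-11,-back]))/1000 for s in(-1,1)]
  print(back,proj(c,P).round(0).tolist())
"
```

```text
0 [[254.0, 232.0], [389.0, 232.0]]
5 [[252.0, 235.0], [391.0, 235.0]]
8 [[251.0, 237.0], [392.0, 238.0]]
10 [[250.0, 239.0], [393.0, 239.0]]
15 [[247.0, 243.0], [396.0, 243.0]]
24 [[242.0, 251.0], [401.0, 251.0]]
```

View pics/b2z.png

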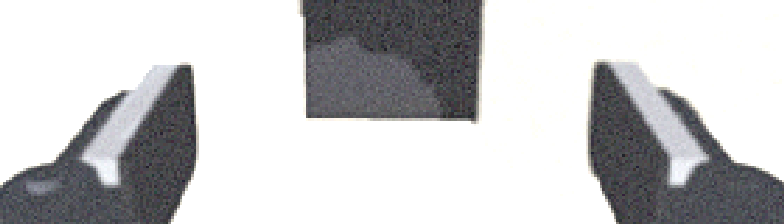

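```bash
python3 -c "
from h import *
goto(505,310.4,9,85.1)"
```

```text
t 2.35 tcp [503.7 312.2 113. ] yaw 85.6 tilt 0.26 w 72.8 F [1.5 0.1 0.2] shift [ -2.    1.1 104. ] turn 0.009
```

>>> {"method": "drive_tool", "body": {
  "steps": [
    [-1, 1, 35, 0.009, 0.7],
    [-2, 1, 70, 0.009, 0.7],
    [-2, 1, 70, 0.009, 0.7],
    [-2, 1, 70, 0.009, 0.7]
  ]
}}

```text
clock: 2.75
position: [0.5058, 0.311, 0.0448]
ee_rot: [0.0, 0.736, 0.676, 0.003]
contact_force: [0.2, 0.6, -0.8]
width: 0.073
```

```bash
python3 -c "
from h import *
goto(505,310.4,9,85.1)"
```

```text
t 2.75 tcp [505.8 311.   44.8] yaw 85.1 tilt 0.4 w 73.0 F [ 0.2  0.6 -0.8] shift [-0.9 -0.9 35.8] turn 0.001
```

>>> {"method": "drive_tool", "body": {
  "steps": [
    [-1, -1, 20, 0, 0.7],
    [-1, -1, 35, 0, 0.7],
    [-1, -1, 35, 0, 0.7],
    [-1, -1, 35, 0, 0.7]
  ]
}}

```text
clock: 3.15
position: [0.5064, 0.3111, 0.012]
ee_rot: [0.001, 0.736, 0.676, 0.005]
contact_force: [0.3, 0.6, 0.6]
width: 0.0724
```

```bash
python3 -c "
from h import *
goto(505,310.4,9,85.1)
look('b3',['separator'],[.026])"
```

```text
t 3.15 tcp [506.4 311.1  12. ] yaw 85.1 tilt 0.61 w 72.4 F [0.3 0.6 0.6] shift [-0.8 -1.3  3. ] turn 0.001
separator 0.58 [317. 245.] 18346 [(0.026, (502.0, 310.7, 90.8, 55.8, -4.9))]
```

View pics/b3.png

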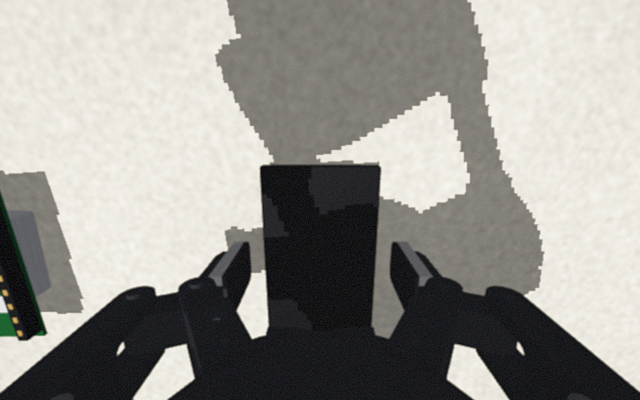

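Both jaws straddle the sheet: tips at (243,243) and (397,243), sheet edges at about 265 and 378. Next is 3 mm down, then close.

>>> {"method": "drive_tool", "body": {
  "steps": [
    [-1, -1, 3, 0, 0.7],
    [-1, -1, 3, 0, -0.2],
    [-1, -1, 3, 0, -0.2],
    [-1, -1, 3, 0, -0.2],
    [-1, -1, 3, 0, -0.2]
  ],
  "squeeze": 40
}}

```text
clock: 3.75
position: [0.5056, 0.3102, 0.0098]
ee_rot: [0.001, 0.736, 0.676, 0.006]
contact_force: [-1.5, -1.4, 5.7]
width: 0.055
```

```bash
python3 -c "
from h import *
goto(505,310.4,9,85.1)
look('b4',['separator'],[.026])"
```

```text
t 3.75 tcp [505.6 310.2   9.8] yaw 85.1 tilt 0.67 w 55.0 F [-1.5 -1.4  5.7] shift [ 0.1 -0.6  0.8] turn 0.001
separator 0.63 [316. 245.] 18425 [(0.026, (500.8, 309.7, 89.0, 56.3, -4.8))]
```

View pics/b4.png

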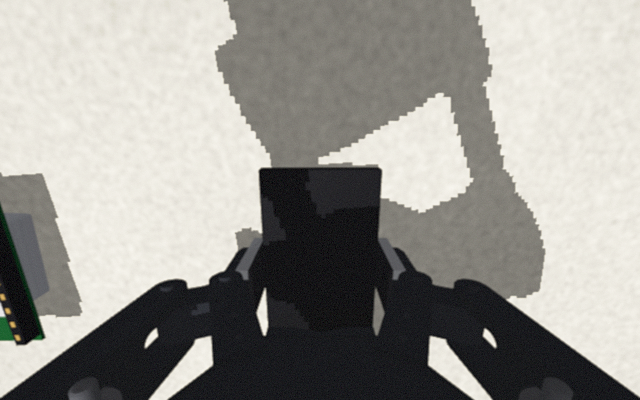

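The sheet is held at 55 mm and the pads meet its long edges. Now I'll lift it, then carry it to a lookout beyond the dish.

>>> {"method": "drive_tool", "body": {
  "steps": [
    [0, 0, -20, 0, -0.2],
    [0, 0, -60, 0, -0.2],
    [0, 0, -105, 0, -0.2],
    [0, 0, -140, 0, -0.2],
    [0, 0, -140, 0, -0.2]
  ]
}}

```text
clock: 4.35
position: [0.5074, 0.311, 0.1554]
ee_rot: [0.003, 0.736, 0.676, 0.011]
contact_force: [0.0, 0.5, -0.1]
width: 0.0549
```

```bash
python3 -c "
from h import *
goto(600,-174,150,103.5)"
```

```text
t 4.35 tcp [507.4 311.  155.4] yaw 85.2 tilt 1.32 w 54.9 F [ 0.   0.5 -0.1] shift [-475.4  133.2    2.1] turn -0.32
```

```bash
cat >> h.py <<'E'
def tilt():
    p,R=pose(); s=manip.get_state(); print(round(float(s["clock"]),2),"tcp",p.round(1),"zdir deg (x,y)",np.degrees(R[:2,2]).round(2), "radial",np.degrees(R[:2,2]@p[:2]/np.hypot(*p[:2])).round(2), "q",np.round(s["qpos"],3),"qd",np.round(s["qd"],3))
E
python3 -c "
from h import *
tilt()
im=manip.get_image('scene');cv2.imwrite('pics/c1.png',im)
tilt()"
```

```text
4.35 tcp [507.4 311.  155.4] zdir deg (x,y) [1.17 0.62] radial 1.32 q [ 4.320e-01  3.440e-01  1.600e+00  1.000e-03  1.175e+00 -1.054e+00] qd [-0.002  0.049  0.087 -0.001 -0.045  0.001]
4.4 tcp [505.7 310.2 152.5] zdir deg (x,y) [0.89 0.49] radial 1.01 q [ 4.320e-01  3.470e-01  1.604e+00  1.000e-03  1.174e+00 -1.054e+00] qd [-0.     0.043  0.072  0.001 -0.002  0.001]
```

View pics/c1.png

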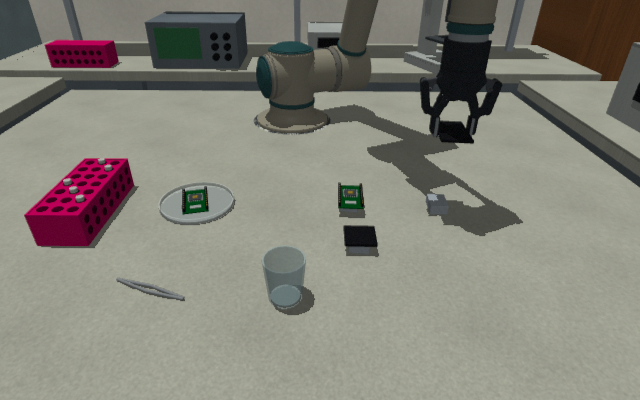

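```bash
python3 -c "
from h import *
for i in range(4):
  manip.get_image('scene');tilt()
goto(600,-174,150,103.5)"
```

```text
4.45 tcp [504.2 309.4 150.3] zdir deg (x,y) [0.64 0.37] radial 0.74 q [ 4.320e-01  3.490e-01  1.607e+00  1.000e-03  1.174e+00 -1.054e+00] qd [-0.001  0.03   0.047 -0.001 -0.     0.   ]
4.5 tcp [503.3 309.  148.9] zdir deg (x,y) [0.48 0.3 ] radial 0.57 q [ 4.320e-01  3.500e-01  1.608e+00  1.000e-03  1.174e+00 -1.054e+00] qd [ 0.001  0.021  0.024 -0.     0.     0.003]
4.55 tcp [502.9 308.8 148.1] zdir deg (x,y) [0.39 0.26] radial 0.47 q [ 4.320e-01  3.510e-01  1.609e+00  1.000e-03  1.174e+00 -1.054e+00] qd [ 0.     0.013  0.01  -0.002  0.     0.   ]
4.6 tcp [502.9 308.8 147.8] zdir deg (x,y) [0.36 0.25] radial 0.44 q [ 4.320e-01  3.510e-01  1.609e+00  1.000e-03  1.174e+00 -1.054e+00] qd [ 0.     0.005 -0.002  0.001 -0.     0.   ]
t 4.6 tcp [502.9 308.8 147.8] yaw 85.1 tilt 0.44 w 54.6 F [-0.8  0.4 -1.5] shift [-472.8  137.7   -3.7] turn -0.32
```

>>> {"method": "drive_tool", "body": {
  "steps": [
    [-40, 12, 0, -0.04, -0.2],
    [-85, 25, 0, -0.08, -0.2],
    [-130, 38, 0, -0.12, -0.2],
    [-170, 50, 0, -0.16, -0.2],
    [-190, 55, 0, -0.18, -0.2]
  ]
}}

```text
clock: 5.1
position: [0.5412, 0.1115, 0.1453]
ee_rot: [0.0, 0.673, 0.74, 0.002]
contact_force: [-0.1, 0.5, -1.4]
width: 0.0549
```

```bash
cat >> h.py <<'E'
def settle(n=4):
    for i in range(n): manip.get_image('scene')
    tilt()
E
python3 -c "
from h import *
tilt();settle()
goto(600,-174,150,103.5)"
```

```text
5.1 tcp [541.2 111.5 145.3] zdir deg (x,y) [0.18 0.15] radial 0.2 q [ 0.076  0.303  1.691  0.003  1.144 -1.59 ] qd [-0.346 -0.017  0.029  0.039 -0.006 -0.538]
5.3 tcp [540.8 114.7 145.8] zdir deg (x,y) [0.19 0.28] radial 0.25 q [ 0.08   0.302  1.691  0.005  1.145 -1.586] qd [ 0.03  -0.007 -0.005  0.003  0.001 -0.   ]
t 5.3 tcp [540.8 114.7 145.8] yaw 95.3 tilt 0.34 w 54.7 F [-0.3  0.3 -0.9] shift [-292.9   32.1   -5.4] turn -0.142
```

>>> {"method": "drive_tool", "body": {
  "steps": [
    [-40, 5, -2, -0.03, -0.2],
    [-85, 10, -4, -0.06, -0.2],
    [-130, 15, -5, -0.1, -0.2],
    [-175, 20, -5, -0.14, -0.2],
    [-200, 24, -5, -0.14, -0.2]
  ]
}}

```text
clock: 5.8
position: [0.5839, -0.0837, 0.1493]
ee_rot: [-0.0, 0.62, 0.785, 0.003]
contact_force: [-0.6, -0.1, -0.3]
width: 0.0548
```

```bash
python3 -c "
from h import *
settle(3)
goto(600,-174,150,103.5)"
```

```text
5.95 tcp [583.5 -82.1 149. ] zdir deg (x,y) [0.12 0.34] radial 0.08 q [-0.262  0.352  1.604  0.007  1.185 -2.067] qd [ 0.035 -0.013  0.024  0.016  0.014  0.005]
t 5.95 tcp [583.5 -82.1 149. ] yaw 103.3 tilt 0.36 w 54.7 F [-0.7  0.5 -0.6] shift [-93.2  -5.1  -1.5] turn -0.004
```

>>> {"method": "drive_tool", "body": {
  "steps": [
    [-40, -2, -1, 0, -0.2],
    [-75, -4, -1, 0, -0.2],
    [-93, -5, -1, 0, -0.2],
    [-93, -5, -1, 0, -0.2],
    [-93, -5, -1, 0, -0.2]
  ]
}}

```text
clock: 6.45
position: [0.5996, -0.1717, 0.1491]
ee_rot: [-0.002, 0.62, 0.784, 0.003]
contact_force: [-0.2, 0.0, -0.7]
width: 0.0547
```

```bash
python3 -c "
from h import *
settle(2)
look('d1',['lower_board','separator'],[.014])
c=manip.get_calibration('top');manip.get_image('top')
for d in manip.masks_of('top','lower_board'): print('top',d['conf'],d['location'],rect(d['pixels'],c,.014))
goto(600,-174,150,103.5)"
```

```text
6.55 tcp [ 599.6 -171.5  149.4] zdir deg (x,y) [0.07 0.43] radial -0.05 q [-0.394  0.401  1.523  0.008  1.219 -2.201] qd [ 0.002 -0.003 -0.002 -0.007 -0.004 -0.004]
lower_board 0.98 [334.  64.] 5888 [(0.014, (483.3, -186.4, 88.2, 50.0, 13.3))]
separator 0.57 [320. 242.] 18584 [(0.014, (666.8, -155.5, 192.2, 125.4, 13.4))]
t 6.8 tcp [ 600.  -172.9  149.7] yaw 103.3 tilt 0.37 w 55.3 F [ 0. -0.  0.] shift [-1.1 -0.2 -0.3] turn -0.003
```

View pics/d1.png

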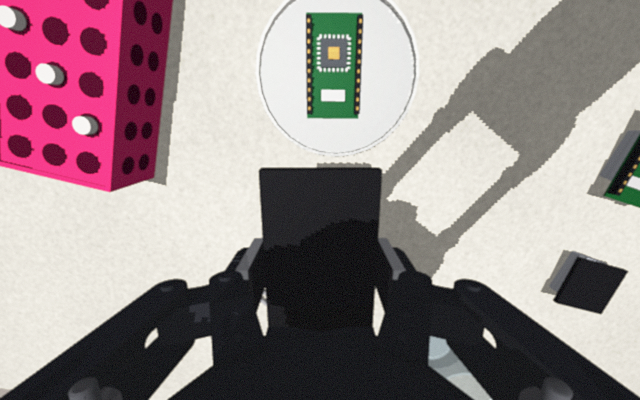

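The lower board sits in the dish at about (306..362, 13..118), clear of the rack. The held sheet's base-side edge is at row 168, columns 260..381. I'll move for a second view.

>>> {"method": "drive_tool", "body": {
  "steps": [
    [30, -20, 0, 0, -0.2],
    [50, -38, 0, 0, -0.2],
    [50, -38, 0, 0, -0.2],
    [50, -38, 0, 0, -0.2],
    [50, -38, 0, 0, -0.2]
  ]
}}

```text
clock: 7.3
position: [0.5525, -0.1335, 0.1503]
ee_rot: [-0.0, 0.62, 0.784, 0.003]
contact_force: [-0.2, 0.0, -1.1]
width: 0.0546
```

```bash
cat >> h.py <<'E'
def fitb(views,x0,y0,yaw0,z0,fixz=False,Lt=82):
    "board: underside rect 90x50 at z0 .. z0+2, socket tops 82x50 at z0+10"
    from scipy.optimize import least_squares
    obs=[]
    for m,c in views:
        m=m.astype(np.uint8); cs,_=cv2.findContours(m,cv2.RETR_EXTERNAL,cv2.CHAIN_APPROX_NONE); k=cv2.convexHull(max(cs,key=cv2.contourArea))
        k=max(cs,key=cv2.contourArea)[:,0].astype(float); obs.append((k,c))
    s=np.array([[1,1],[1,-1],[-1,-1],[-1,1]])
    def res(p):
        x,y,z,a=p; 
        if fixz: z=z0
        ca,sa=np.cos(a),np.sin(a); M=np.array([[ca,sa],[-sa,ca]]); out=[]
        P=np.vstack([np.c_[(s*[l/2,25])@M+[x,y],np.full(4,z+h)] for l,h in((90,0),(90,2),(Lt,10))])/1000
        for k,c in obs:
            v=cv2.convexHull(proj(c,P).astype(np.float32))
            out+= [cv2.pointPolygonTest(v,(float(a),float(b)),True)-0.5 for a,b in k]
        return np.array(out)
    r=least_squares(res,[x0,y0,z0,np.radians(yaw0)],loss='soft_l1',x_scale=[1,1,1,.02],diff_step=1e-4)
    p=r.x; print("fitb xyz",p[:3].round(1),"yaw",np.degrees(p[3]).round(2),"rms px",np.sqrt(np.mean(res(p)**2)).round(2)); return p
E
python3 -c "
from h import *
settle(2)
look('d2',['lower_board','separator'],[.014])
a=load('d1','lower_board');b=load('d2','lower_board')
fitb([a,b],483,-186,13.3,4);fitb([a],483,-186,13.3,4,1);fitb([b],483,-186,13.3,4,1)
p,R=pose();c=b[1]
for h in(14,16.4,18):
  for px in((260,168),(381,168)):
    w=ray_z(c,px,(p[2]+h)/1000)[0]*1000; print(h,(R.T@(w-p)).round(1))
"
```

```text
7.4 tcp [ 552.4 -133.6  150. ] zdir deg (x,y) [0.18 0.32] radial 0.1 q [-0.364  0.322  1.649  0.007  1.17  -2.17 ] qd [-0.001  0.003  0.002  0.002  0.003  0.   ]
lower_board 0.6 [281. 107.] 5377 [(0.014, (482.3, -186.6, 88.4, 51.4, 12.7))]
separator 0.56 [315. 243.] 18406 [(0.014, (621.2, -116.7, 193.2, 123.9, 13.4))]
fitb xyz [ 482.1 -186.7    5. ] yaw 13.23 rms px 0.45
fitb xyz [ 481.9 -186.7    6. ] yaw 13.51 rms px 0.35
fitb xyz [ 482.  -186.8    4. ] yaw 12.86 rms px 0.55
14 [-28.5 -47.5 -14.3]
14 [ 26.9 -47.6 -14. ]
16.4 [-28.  -47.9 -16.7]
16.4 [ 26.4 -47.9 -16.4]
18 [-27.7 -48.1 -18.3]
18 [ 26.1 -48.2 -18. ]
```

View pics/d2.png

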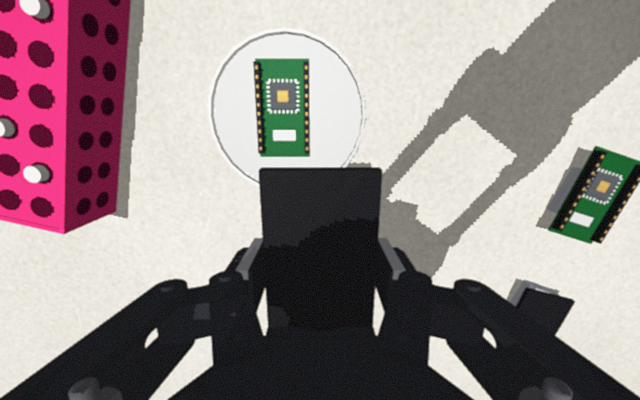

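The second view shows the board at about (254..310, 58..156) with the dish around it. The fit gives centre (482.1,-186.7), underside 4 to 5 mm, yaw 13.2°. The held sheet is centred in the tool within 1 mm.

```bash
python3 -c "
from h import *
goto(482.1,-186.5,60,103.2)"
```

```text
t 7.55 tcp [ 551.9 -133.4  149.7] yaw 103.3 tilt 0.37 w 54.7 F [-0.8 -0.6 -1.4] shift [-36.  -80.5  89.2] turn 0.002
```

>>> {"method": "drive_tool", "body": {
  "steps": [
    [-15, -30, 20, 0, -0.2],
    [-28, -60, 45, 0, -0.2],
    [-36, -80, 75, 0, -0.2],
    [-36, -80, 89, 0, -0.2],
    [-36, -80, 89, 0, -0.2]
  ]
}}

```text
clock: 8.05
position: [0.4807, -0.1862, 0.0582]
ee_rot: [-0.003, 0.621, 0.784, 0.003]
contact_force: [0.1, -0.0, -1.1]
width: 0.0549
```

```bash
python3 -c "
from h import *
settle(4)
goto(482.1,-186.5,15,103.2)"
```

```text
8.25 tcp [ 484.  -186.8   61.2] zdir deg (x,y) [0.26 0.28] radial 0.14 q [-0.507  0.348  1.873  0.008  0.919 -2.316] qd [ 0.004 -0.005 -0.001 -0.001 -0.001  0.   ]
t 8.25 tcp [ 484.  -186.8   61.2] yaw 103.4 tilt 0.38 w 54.8 F [-0.5  0.2 -1.7] shift [ 0.6 -2.1 46.2] turn 0.003
```

>>> {"method": "drive_tool", "body": {
  "steps": [
    [0.6, -2, 15, 0.003, -0.2],
    [0.6, -2, 30, 0.003, -0.2],
    [0.6, -2, 43, 0.003, -0.2],
    [0.6, -2, 43, 0.003, -0.2],
    [0.6, -2, 43, 0.003, -0.2]
  ]
}}

```text
clock: 8.75
position: [0.4831, -0.1866, 0.019]
ee_rot: [0.001, 0.621, 0.784, 0.003]
contact_force: [0.1, -0.4, -0.9]
width: 0.0552
```

```bash
python3 -c "
from h import *
settle(4)
goto(482.1,-186.5,6,103.2)"
```

```text
8.95 tcp [ 482.9 -186.8   19.2] zdir deg (x,y) [0.36 0.22] radial 0.26 q [-0.508  0.402  1.924  0.009  0.812 -2.315] qd [-0.001  0.002  0.005  0.002 -0.003 -0.001]
t 8.95 tcp [ 482.9 -186.8   19.2] yaw 103.2 tilt 0.42 w 54.6 F [ 0.5  0.9 -0.2] shift [ 0.4 -0.8 13.2] turn -0.0
```

>>> {"method": "drive_tool", "body": {
  "steps": [
    [0.4, -1, 5, 0, -0.2],
    [0.4, -1, 9, 0, -0.2],
    [0.4, -1, 12, 0, -0.2],
    [0.4, -1, 12, 0, -0.2],
    [0.4, -1, 12, 0, -0.2]
  ]
}}

```text
clock: 9.45
position: [0.4818, -0.1866, 0.007]
ee_rot: [0.001, 0.621, 0.784, 0.003]
contact_force: [-0.4, -0.3, -0.7]
width: 0.0549
```

```bash
python3 -c "
from h import *
settle(2)
look('e1',[],[])
im=manip.get_image('scene');cv2.imwrite('pics/e1s.png',cv2.resize(im[140:260,120:280],None,fx=4,fy=4))
goto(482.1,-186.5,4.5,103.2)"
```

```text
9.55 tcp [ 482.  -186.6    7.2] zdir deg (x,y) [0.37 0.22] radial 0.26 q [-0.509  0.418  1.939  0.009  0.781 -2.316] qd [ 0.001 -0.003 -0.001 -0.    -0.002 -0.002]
t 9.65 tcp [ 482.  -186.6    7.2] yaw 103.2 tilt 0.43 w 54.8 F [-0.1  0.3 -0.3] shift [0.1 0.1 2.7] turn -0.0
```

View pics/e1.png

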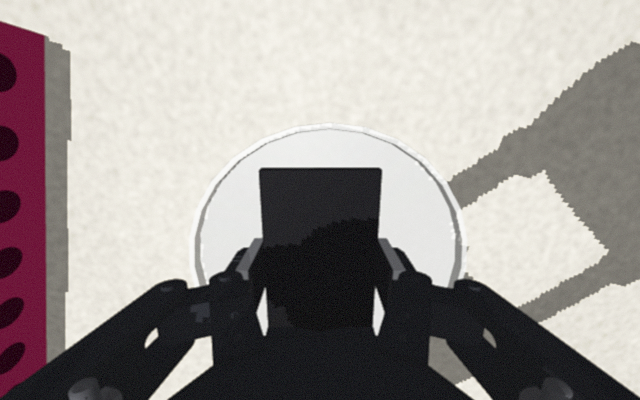

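View pics/e1s.png

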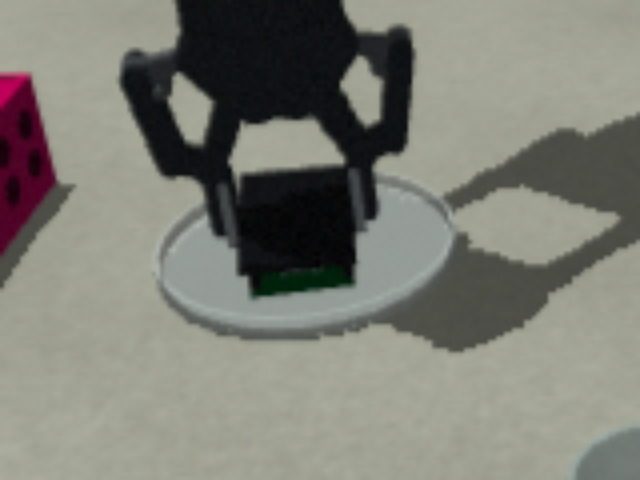

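The sheet hovers over the board in the dish. In the 4x scene crop the sheet's front edge is at 238..357 and the board's at 250..355. I'll compare that against a projection.

```bash
python3 -c "
from h import *
c=manip.get_calibration('scene')
a=np.radians(13.2);M=np.array([[np.cos(a),np.sin(a)],[-np.sin(a),np.cos(a)]])
def P(L,W,z,x=482.1,y=-186.7): return np.c_[(np.array([[1,1],[1,-1]])*[L/2,W/2])@M+[x,y],[z,z]]/1000
for n,p in (('board',P(90,50,5)),('sheet top',P(96,56,24)),('sheet bot',P(96,56,18))):
  print(n,((proj(c,p)-[120,140])*4).round(0).tolist())
"
```

```text
board [[347.0, 284.0], [242.0, 297.0]]
sheet top [[348.0, 254.0], [229.0, 268.0]]
sheet bot [[350.0, 265.0], [231.0, 279.0]]
```

Observed and predicted offsets between sheet and board agree (12/2 px against 11/3 px), so they are aligned to about 0.5 mm. I'll lower until contact.

>>> {"method": "drive_tool", "body": {
  "steps": [
    [0, 0, 1, 0, -0.2],
    [0, 0, 2, 0, -0.2],
    [0, 0, 2, 0, -0.2],
    [0, 0, 2, 0, -0.2]
  ]
}}

```text
clock: 10.05
position: [0.482, -0.1866, 0.0052]
ee_rot: [0.001, 0.621, 0.784, 0.003]
contact_force: [0.3, -0.9, -1.0]
width: 0.0551
```

```bash
python3 -c "
from h import *
settle(2)
goto(482.1,-186.5,4.5,103.2)"
```

```text
10.15 tcp [ 482.1 -186.6    5.2] zdir deg (x,y) [0.38 0.21] radial 0.27 q [-0.509  0.421  1.941  0.009  0.776 -2.316] qd [-0.    -0.001  0.002 -0.001  0.    -0.001]
t 10.15 tcp [ 482.1 -186.6    5.2] yaw 103.2 tilt 0.43 w 55.0 F [ 0.1 -0.5 -0.8] shift [0.1 0.1 0.7] turn -0.0
```

>>> {"method": "drive_tool", "body": {
  "steps": [
    [0, 0, 0.5, 0, -0.2],
    [0, 0, 1, 0, -0.2],
    [0, 0, 1, 0, -0.2],
    [0, 0, 1, 0, -0.2]
  ]
}}

```text
clock: 10.55
position: [0.4821, -0.1866, 0.0042]
ee_rot: [0.001, 0.621, 0.784, 0.004]
contact_force: [0.1, 0.0, -0.5]
width: 0.0551
```

```bash
python3 -c "
from h import *
settle(2)
goto(482.1,-186.5,3.5,103.2)"
```

```text
10.65 tcp [ 482.1 -186.6    4.3] zdir deg (x,y) [0.38 0.22] radial 0.27 q [-0.509  0.422  1.942  0.009  0.774 -2.316] qd [ 0.     0.     0.001 -0.     0.001 -0.   ]
t 10.65 tcp [ 482.1 -186.6    4.3] yaw 103.2 tilt 0.43 w 54.5 F [ 0.1 -0.3 -0.1] shift [0.1 0.1 0.8] turn -0.0
```

>>> {"method": "drive_tool", "body": {
  "steps": [
    [0, 0, 0.5, 0, -0.2],
    [0, 0, 1, 0, -0.2],
    [0, 0, 1, 0, -0.2],
    [0, 0, 1, 0, -0.2]
  ]
}}

```text
clock: 11.05
position: [0.4821, -0.1867, 0.004]
ee_rot: [0.002, 0.621, 0.784, 0.004]
contact_force: [-0.9, 0.6, 6.2]
width: 0.0551
```

```bash
python3 -c "
from h import *
settle(2)
goto(482.1,-186.5,2.5,103.2)"
```

```text
11.15 tcp [ 482.1 -186.6    4. ] zdir deg (x,y) [0.39 0.21] radial 0.29 q [-0.509  0.423  1.942  0.009  0.773 -2.316] qd [-0.     0.     0.001 -0.001  0.001  0.001]
t 11.15 tcp [ 482.1 -186.6    4. ] yaw 103.2 tilt 0.44 w 54.7 F [-0.1  0.4  6.2] shift [0.1 0.  1.5] turn -0.0
```

Contact at 6 N, at the expected height. Release.

>>> {"method": "drive_tool", "body": {
  "steps": [
    [0, 0, 0, 0, 0.45],
    [0, 0, 0, 0, 0.55],
    [0, 0, 0, 0, 0.65],
    [0, 0, 0, 0, 0.65]
  ]
}}

```text
clock: 11.55
position: [0.4821, -0.1866, 0.0038]
ee_rot: [0.001, 0.621, 0.784, 0.004]
contact_force: [1.8, -0.3, -0.3]
width: 0.0705
```

```bash
python3 -c "
from h import *
goto(482.1,-186.5,150,103.2)
look('e2',['separator'],[.02])"
```

```text
t 11.55 tcp [ 482.1 -186.6    3.8] yaw 103.2 tilt 0.44 w 70.5 F [ 1.8 -0.3 -0.3] shift [   0.4    1.1 -146.2] turn -0.0
separator 0.57 [319. 243.] 18443 [(0.02, (477.2, -188.4, 88.3, 55.8, 13.4))]
```

View pics/e2.png

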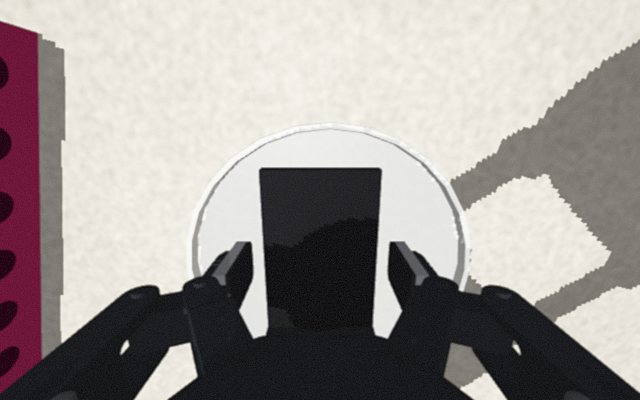

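The sheet is released, with clear gaps on both sides (sheet edges at about 262 and 380, pads at 250 and 390). I'll rise gently.

>>> {"method": "drive_tool", "body": {
  "steps": [
    [0, 0, -10, 0, 0.65],
    [0, 0, -30, 0, 0.65],
    [0, 0, -60, 0, 0.65],
    [0, 0, -90, 0, 0.65],
    [0, 0, -100, 0, 0.65]
  ]
}}

```text
clock: 12.15
position: [0.4832, -0.188, 0.1073]
ee_rot: [0.005, 0.621, 0.784, 0.004]
contact_force: [-0.1, -0.3, -0.0]
width: 0.0705
```

```bash
python3 -c "
from h import *
settle(4)
look('f1',['separator','lower_board'],[.02])
fit([load('f1','separator')],96,56,482,-186,13,20)
c=manip.get_calibration('top');cv2.imwrite('pics/f1t.png',manip.get_image('top'))
goto(500,134,120,87)"
```

```text
12.35 tcp [ 480.8 -186.6  103.2] zdir deg (x,y) [0.32 0.25] radial 0.21 q [-0.51   0.294  1.827  0.008  1.017 -2.315] qd [-0.001  0.018  0.015  0.     0.001 -0.001]
separator 0.87 [320. 202.] 7480 [(0.02, (481.7, -187.1, 95.9, 57.3, 13.4))]
fit xyz [ 481.3 -187.1   20.7] yaw 13.39 rms px 0.54
t 12.55 tcp [ 480.6 -186.5  102.5] yaw 103.2 tilt 0.38 w 70.4 F [ 0.  -0.7 -0.3] shift [307.7  92.2 -15.8] turn 0.283
```

View pics/f1.png

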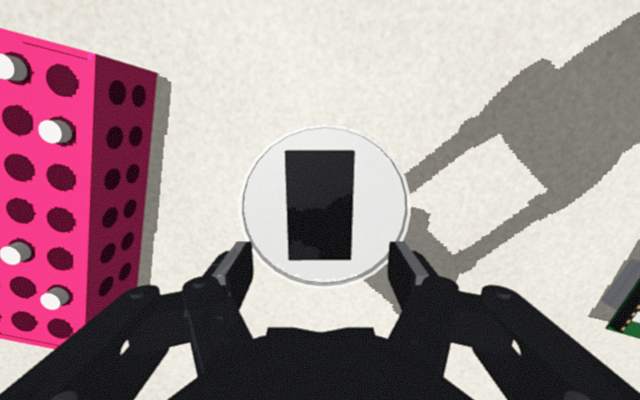

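The sheet lies centred in the dish at (286..354, 150..260). The fit gives (481.3,-187.1), top 20.7 mm, yaw 13.4°, within 1 mm of the board below. On to the second board.

>>> {"method": "drive_tool", "body": {
  "steps": [
    [40, 12, -5, 0.05, 0.65],
    [85, 25, -10, 0.1, 0.65],
    [130, 38, -16, 0.16, 0.65],
    [170, 50, -16, 0.2, 0.65],
    [190, 56, -16, 0.2, 0.65]
  ]
}}

```text
clock: 13.05
position: [0.4909, 0.0142, 0.1189]
ee_rot: [-0.001, 0.696, 0.718, 0.003]
contact_force: [0.3, 0.0, -0.6]
width: 0.0703
```

```bash
python3 -c "
from h import *
settle(4)
goto(490,134,120,87)"
```

```text
13.25 tcp [491.4  11.1 118.9] zdir deg (x,y) [0.17 0.26] radial 0.17 q [-0.123  0.244  1.855  0.006  1.04  -1.728] qd [-0.029  0.    -0.004 -0.002 -0.002  0.001]
t 13.25 tcp [491.4  11.1 118.9] yaw 91.8 tilt 0.31 w 70.3 F [-0.7 -0.4  0.3] shift [122.9   2.6  -0.5] turn 0.084
```

>>> {"method": "drive_tool", "body": {
  "steps": [
    [40, 1, 0, 0.04, 0.65],
    [80, 2, 0, 0.084, 0.65],
    [110, 3, 0, 0.084, 0.65],
    [123, 3, 0, 0.084, 0.65],
    [123, 3, 0, 0.084, 0.65]
  ]
}}

```text
clock: 13.75
position: [0.4906, 0.1341, 0.1191]
ee_rot: [-0.001, 0.725, 0.689, 0.002]
contact_force: [-0.4, -1.1, -0.8]
width: 0.0705
```

```bash
python3 -c "
from h import *
settle(3)
look('g1',['second_board'],[.03])
fitb([load('g1','second_board')],495,134,-3,20)
fitb([load('g1','second_board')],495,134,-3,20,1)
goto(496,134,75,87)"
```

```text
13.9 tcp [490.5 132.5 119.3] zdir deg (x,y) [0.14 0.2 ] radial 0.19 q [ 0.125  0.267  1.821  0.004  1.051 -1.395] qd [-0.005 -0.004  0.001  0.005 -0.002  0.003]
second_board 0.85 [321. 203.] 5723 [(0.03, (490.2, 131.8, 87.7, 50.0, -3.9))]
fitb xyz [493.1 131.6  19.6] yaw -4.15 rms px 0.35
fitb xyz [493.  131.6  19.9] yaw -4.15 rms px 0.36
t 14.0 tcp [490.5 132.7 119.4] yaw 86.9 tilt 0.28 w 70.3 F [-0.9  0.1  0.8] shift [ 1.4  5.3 44.4] turn -0.001
```

View pics/g1.png

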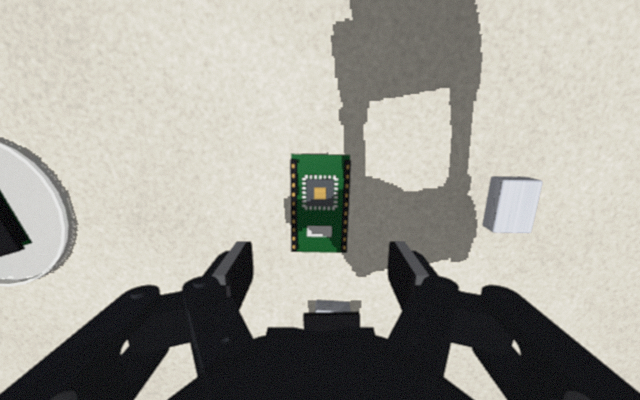

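The board is at (290..352,152..252), sockets up. The fit gives (493.1,131.6), underside 19.6 mm, yaw -4.15°. The short sheet is beyond it at (330,315). Going lower for the second view.

>>> {"method": "drive_tool", "body": {
  "steps": [
    [-1, 2.5, 25, 0.018, 0.55],
    [-1, 2.5, 45, 0.018, 0.55],
    [-1, 2.5, 45, 0.018, 0.55],
    [-1, 2.5, 45, 0.018, 0.55]
  ]
}}

```text
clock: 14.4
position: [0.4932, 0.131, 0.0745]
ee_rot: [-0.001, 0.732, 0.681, 0.002]
contact_force: [-0.3, -0.4, 0.8]
width: 0.0662
```

```bash
python3 -c "
from h import *
settle(4)
look('g2',['second_board'],[.03])
fitb([load('g1','second_board'),load('g2','second_board')],493,131,-4,20)
fitb([load('g2','second_board')],493,131,-4,20)
goto(493.1,131.6,20,85.85)"
```

```text
14.6 tcp [494.  131.7  75.5] zdir deg (x,y) [0.28 0.24] radial 0.33 q [ 0.122  0.319  1.874  0.004  0.943 -1.38 ] qd [ 0.004 -0.001  0.004  0.    -0.002 -0.   ]
second_board 0.98 [323. 211.] 8410 [(0.03, (490.3, 131.8, 87.1, 50.1, -3.9))]
fitb xyz [492.8 131.6  19.7] yaw -4.09 rms px 0.38
fitb xyz [492.6 131.6  19.8] yaw -4.05 rms px 0.35
t 14.7 tcp [493.7 131.8  75.2] yaw 85.9 tilt 0.35 w 66.2 F [ 1.  -0.5  0. ] shift [-0.5 -0.8 55.2] turn 0.001
```

View pics/g2.png

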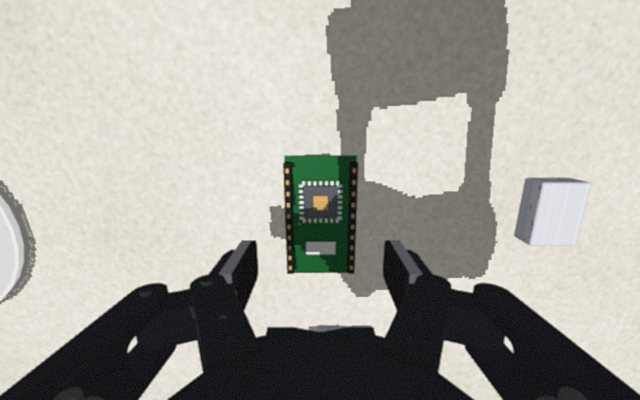

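```bash
python3 -c "
from h import *
c=manip.get_calibration('wrist');p,R=pose()
from scipy.optimize import brentq
for w in(85.5,72.6,66.2,55):
 for back in (0,4,8,12,16,20):
  P=[(p+R@np.array([s*w/2,-11,-back]))/1000 for s in(-1,1)]
  print(w,back,proj(c,P).round(1).tolist())
out=[]
for n in('a_wrist','b2','g2','b4'):
  im=cv2.imread(f'pics/{n}.png')[225:285,215:425]
  out.append(cv2.convertScaleAbs(cv2.resize(im,None,fx=3.8,fy=2.4,interpolation=cv2.INTER_NEAREST),alpha=2.5,beta=30))
cv2.imwrite('pics/tips.png',np.vstack(out))
"
```

```text
85.5 0 [[242.4, 231.7], [400.7, 231.9]]
85.5 4 [[240.4, 234.5], [402.7, 234.7]]
85.5 8 [[238.3, 237.4], [404.9, 237.7]]
85.5 12 [[236.0, 240.6], [407.2, 240.8]]
85.5 16 [[233.7, 243.8], [409.7, 244.1]]
85.5 20 [[231.2, 247.3], [412.3, 247.5]]
72.6 0 [[254.3, 231.7], [388.7, 231.9]]
72.6 4 [[252.6, 234.5], [390.5, 234.7]]
72.6 8 [[250.8, 237.5], [392.4, 237.7]]
72.6 12 [[248.9, 240.6], [394.3, 240.8]]
72.6 16 [[246.9, 243.8], [396.4, 244.1]]
72.6 20 [[244.8, 247.3], [398.6, 247.5]]
66.2 0 [[260.3, 231.7], [382.8, 231.9]]
66.2 4 [[258.7, 234.5], [384.4, 234.7]]
66.2 8 [[257.1, 237.5], [386.1, 237.7]]
66.2 12 [[255.3, 240.6], [387.9, 240.8]]
66.2 16 [[253.5, 243.9], [389.8, 244.0]]
66.2 20 [[251.6, 247.3], [391.8, 247.5]]
55 0 [[270.6, 231.8], [372.4, 231.9]]
55 4 [[269.3, 234.5], [373.8, 234.7]]
55 8 [[268.0, 237.5], [375.2, 237.6]]
55 12 [[266.6, 240.6], [376.7, 240.7]]
55 16 [[265.1, 243.9], [378.3, 244.0]]
55 20 [[263.5, 247.3], [380.0, 247.5]]
```

View pics/tips.png

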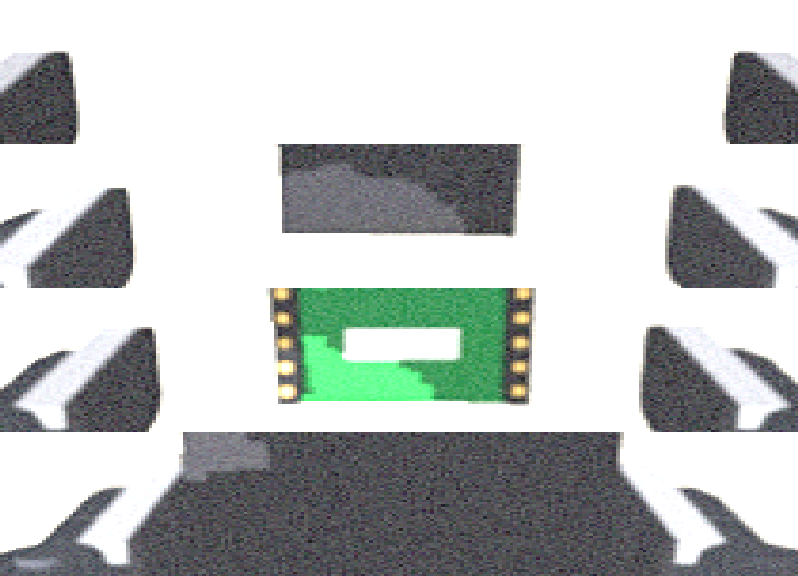

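```bash
python3 -c "
from h import *
c=manip.get_calibration('scene')
a=np.radians(103.2);R=np.array([[np.cos(a),np.sin(a),0],[np.sin(a),-np.cos(a),0],[0,0,-1]]);p=np.array([482.,-186.6,7.2])
for back in(0,3,6,9,12):
  P=[(p+R@np.array([s*27.5,11,-back]))/1000 for s in(-1,1)]
  print(back,((proj(c,P)-[120,140])*4+[8,0]).round(0).tolist())
"
python3 -c "
import cv2
im=cv2.imread('pics/e1s.png')[150:300,180:420]
cv2.imwrite('pics/e1z.png',cv2.convertScaleAbs(cv2.resize(im,None,fx=3.3,fy=3.3),alpha=2,beta=20))"
```

```text
0 [[245.0, 258.0], [357.0, 245.0]]
3 [[244.0, 253.0], [356.0, 240.0]]
6 [[243.0, 248.0], [355.0, 235.0]]
9 [[242.0, 243.0], [355.0, 230.0]]
12 [[241.0, 238.0], [354.0, 225.0]]
```

View pics/e1z.png

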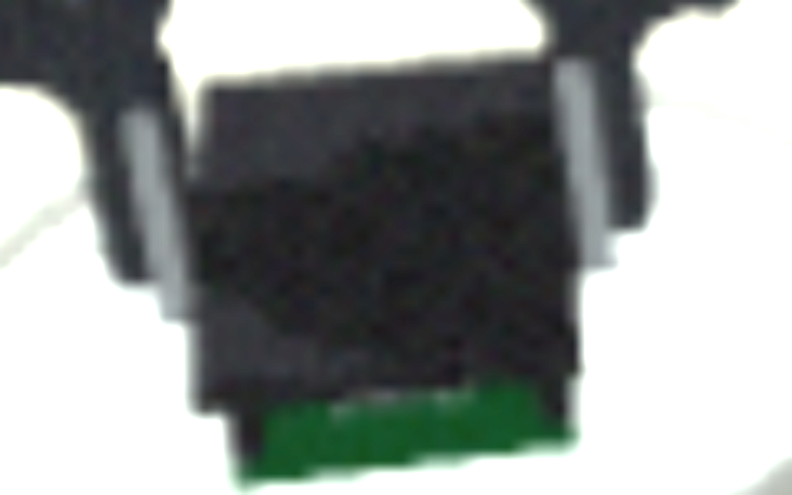

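The scene crop gives the tip about 7.5 mm behind the TCP at 55 mm opening. For the board I'll therefore use TCP z of about 17, which puts the tips about 3 mm above its underside.

>>> {"method": "drive_tool", "body": {
  "steps": [
    [-0.5, -1, 20, 0, 0.55],
    [-0.5, -1, 40, 0, 0.55],
    [-0.5, -1, 54, 0, 0.55],
    [-0.5, -1, 54, 0, 0.55],
    [-0.5, -1, 54, 0, 0.55]
  ]
}}

```text
clock: 15.2
position: [0.4932, 0.1317, 0.0216]
ee_rot: [0.0, 0.732, 0.681, 0.003]
contact_force: [-0.4, -0.4, 0.4]
width: 0.0664
```

```bash
python3 -c "
from h import *
settle(4)
goto(492.9,131.6,17,85.9)"
```

```text
15.4 tcp [493.7 131.7  22.1] zdir deg (x,y) [0.36 0.25] radial 0.41 q [ 0.122  0.389  1.938  0.005  0.808 -1.381] qd [-0.002  0.001  0.005 -0.    -0.001 -0.   ]
t 15.4 tcp [493.7 131.7  22.1] yaw 85.9 tilt 0.44 w 66.3 F [0.5 0.2 0.6] shift [-0.2 -0.8  5.1] turn -0.0
```

>>> {"method": "drive_tool", "body": {
  "steps": [
    [0, -1, 5, 0, 0.55],
    [0, -1, 5, 0, 0.3],
    [0, -1, 5, 0, -0.2],
    [0, -1, 5, 0, -0.2],
    [0, -1, 5, 0, -0.2]
  ],
  "squeeze": 40
}}

```text
clock: 15.9
position: [0.4927, 0.1318, 0.0173]
ee_rot: [0.001, 0.732, 0.681, 0.004]
contact_force: [-0.9, 0.4, 3.3]
width: 0.0487
```

```bash
python3 -c "
from h import *
settle(4)
im=manip.get_image('scene');cv2.imwrite('pics/g3s.png',cv2.convertScaleAbs(cv2.resize(im[150:230,310:390],None,fx=7,fy=7,interpolation=2),alpha=1.7,beta=20))
look('g3',['second_board'],[.03])
goto(492.9,131.6,17,85.9)"
```

```text
16.1 tcp [492.7 131.8  17.3] zdir deg (x,y) [0.37 0.26] radial 0.42 q [ 0.122  0.395  1.945  0.005  0.795 -1.38 ] qd [ 0.    -0.001  0.    -0.    -0.001  0.001]
second_board 0.6 [320. 248.] 15559 [(0.03, (489.1, 131.3, 86.2, 50.7, -4.2))]
t 16.25 tcp [492.7 131.8  17.3] yaw 85.9 tilt 0.45 w 48.9 F [-1.8  0.2  4.2] shift [-0.2  0.2  0.3] turn -0.0
```

View pics/g3.png

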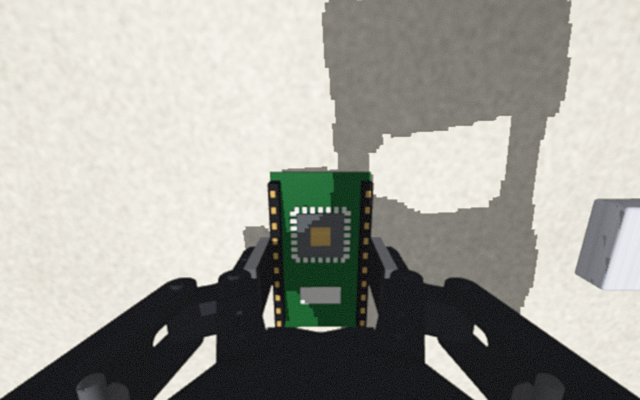

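View pics/g3s.png

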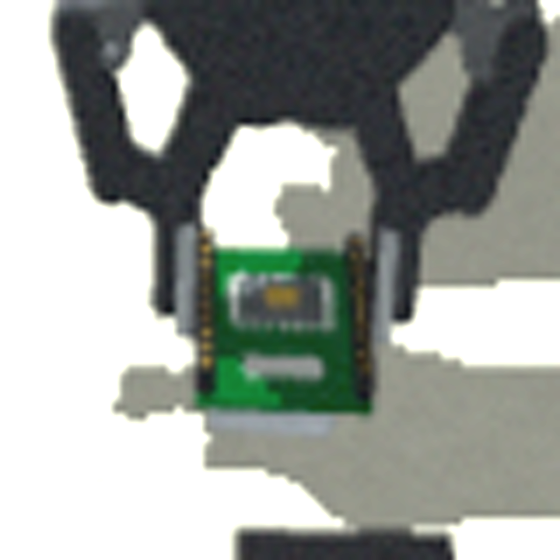

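```bash
python3 -c "
from h import *
c=manip.get_calibration('scene')
p,R=pose()
for back in(0,3,6,9):
  P=[(p+R@np.array([s*24.5,11,-back]))/1000 for s in(-1,1)]
  print(back,((proj(c,P)-[310,150])*7).round(0).tolist())
a=np.radians(-4.1);M=np.array([[np.cos(a),np.sin(a)],[-np.sin(a),np.cos(a)]])
q=np.c_[(np.array([[1,1],[1,-1],[-1,-1],[-1,1]])*[45,25])@M+[492.8,131.6],np.full(4,20.)]/1000
print('board bottom corners',((proj(c,q)-[310,150])*7).round(0).tolist())
"
```

```text
0 [[186.0, 355.0], [355.0, 360.0]]
3 [[186.0, 346.0], [356.0, 351.0]]
6 [[186.0, 337.0], [357.0, 342.0]]
9 [[187.0, 328.0], [357.0, 333.0]]
board bottom corners [[362.0, 416.0], [182.0, 410.0], [185.0, 252.0], [349.0, 257.0]]
```

Pads grip both socket strips, with tips about 2.5 mm above the underside by the scene crop. Lift.

>>> {"method": "drive_tool", "body": {
  "steps": [
    [0, 0, -15, 0, -0.2],
    [0, 0, -40, 0, -0.2],
    [0, 0, -70, 0, -0.2],
    [0, 0, -85, 0, -0.2],
    [0, 0, -85, 0, -0.2]
  ]
}}

```text
clock: 16.75
position: [0.4939, 0.1316, 0.1041]
ee_rot: [0.002, 0.732, 0.681, 0.006]
contact_force: [0.9, -0.4, -0.8]
width: 0.0487
```

```bash
python3 -c "
from h import *
settle(5)
look('h1',[],[])
goto(481.7,-186.9,100,103.3)"
```

```text
17.0 tcp [491.1 131.3 100.8] zdir deg (x,y) [0.2  0.23] radial 0.25 q [ 0.122  0.286  1.847  0.004  1.005 -1.38 ] qd [-0.001  0.    -0.003  0.001  0.003 -0.   ]
t 17.05 tcp [491.2 131.3 101. ] yaw 85.9 tilt 0.32 w 49.0 F [ 0.1  0.8 -0.4] shift [-318.1   13.3   -0.4] turn -0.304
```

View pics/h1.png

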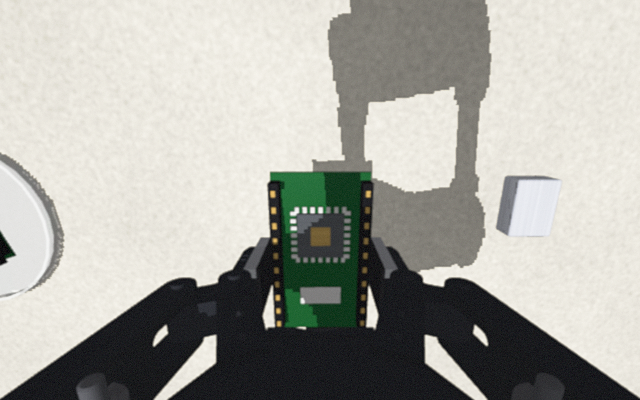

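The board hangs level in the grip and has not slipped (front edge still at row 171, columns 271..372). Carrying it over.

>>> {"method": "drive_tool", "body": {
  "steps": [
    [-40, 2, 0, -0.04, -0.2],
    [-85, 4, 0, -0.08, -0.2],
    [-130, 6, 0, -0.12, -0.2],
    [-170, 8, 0, -0.16, -0.2],
    [-190, 9, 0, -0.18, -0.2]
  ]
}}

```text
clock: 17.55
position: [0.4862, -0.0617, 0.0994]
ee_rot: [-0.0, 0.668, 0.744, 0.002]
contact_force: [0.1, 0.4, -0.2]
width: 0.0489
```

```bash
python3 -c "
from h import *
settle(4)
goto(481.7,-186.9,100,103.3)"
```

```text
17.75 tcp [486.1 -58.7  99.5] zdir deg (x,y) [0.13 0.3 ] radial 0.09 q [-0.267  0.264  1.885  0.007  0.992 -1.947] qd [ 0.029 -0.006  0.004  0.002  0.002 -0.001]
t 17.75 tcp [486.1 -58.7  99.5] yaw 96.1 tilt 0.32 w 48.6 F [-0.4  0.1 -0.6] shift [-127.   -18.    -1.2] turn -0.126
```

>>> {"method": "drive_tool", "body": {
  "steps": [
    [-40, -6, 0, -0.06, -0.2],
    [-80, -12, 10, -0.126, -0.2],
    [-115, -16, 25, -0.126, -0.2],
    [-127, -18, 40, -0.126, -0.2],
    [-127, -18, 40, -0.126, -0.2]
  ]
}}

```text
clock: 18.25
position: [0.4807, -0.1861, 0.0569]
ee_rot: [-0.003, 0.621, 0.784, 0.002]
contact_force: [0.1, 0.9, -0.6]
width: 0.0484
```

```bash
python3 -c "
from h import *
settle(5)
goto(481.7,-186.9,25,103.3)"
```

```text
18.5 tcp [ 482.3 -185.3   59.5] zdir deg (x,y) [0.18 0.29] radial 0.06 q [-0.506  0.348  1.879  0.008  0.914 -2.315] qd [-0.003 -0.002 -0.002 -0.003 -0.005 -0.002]
t 18.5 tcp [ 482.3 -185.3   59.5] yaw 103.4 tilt 0.34 w 49.0 F [ 0.5 -0.6 -1.3] shift [-1.6 -1.1 34.5] turn 0.002
```

>>> {"method": "drive_tool", "body": {
  "steps": [
    [-1.6, -1, 12, 0.002, -0.2],
    [-1.6, -1, 24, 0.002, -0.2],
    [-1.6, -1, 34, 0.002, -0.2],
    [-1.6, -1, 34, 0.002, -0.2],
    [-1.6, -1, 34, 0.002, -0.2]
  ]
}}

```text
clock: 19.0
position: [0.4814, -0.1867, 0.0249]
ee_rot: [-0.001, 0.62, 0.784, 0.003]
contact_force: [0.2, -0.1, -1.2]
width: 0.049
```

```bash
python3 -c "
from h import *
settle(5)
im=manip.get_image('scene');cv2.imwrite('pics/i1s.png',cv2.convertScaleAbs(cv2.resize(im[160:230,155:235],None,fx=8,fy=8,interpolation=2),alpha=1.7,beta=20))
look('i1',[],[])
goto(481.7,-186.9,17.5,103.3)
c=manip.get_calibration('scene');p,R=pose()
def pr(L,W,h,org,yaw):
  a=np.radians(yaw);M=np.array([[np.cos(a),np.sin(a)],[-np.sin(a),np.cos(a)]])
  q=np.c_[(np.array([[1,1],[1,-1]])*[L/2,W/2])@M+org,np.full(2,h)]/1000
  return ((proj(c,q)-[155,160])*8).round(0).tolist()
print('held board underside front',pr(90,50,p[2]+2.7,[p[0],p[1]],13.3),'sheet top front',pr(96,56,20.,[481.5,-187.],13.3))
"
```

```text
19.25 tcp [ 482.1 -187.1   25.9] zdir deg (x,y) [0.22 0.27] radial 0.11 q [-0.509  0.393  1.917  0.008  0.831 -2.317] qd [ 0.001 -0.001  0.001 -0.     0.002 -0.001]
t 19.35 tcp [ 482.  -187.1   25.8] yaw 103.3 tilt 0.35 w 49.0 F [ 0.3  0.7 -1. ] shift [ 0.2 -0.3  8.3] turn -0.0
held board underside front [[400.0, 327.0], [187.0, 353.0]] sheet top front [[418.0, 361.0], [180.0, 390.0]]
```

View pics/i1s.png

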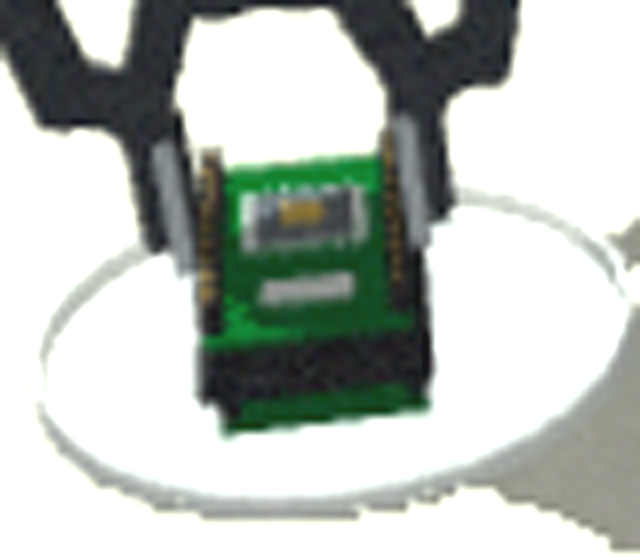

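View pics/i1.png

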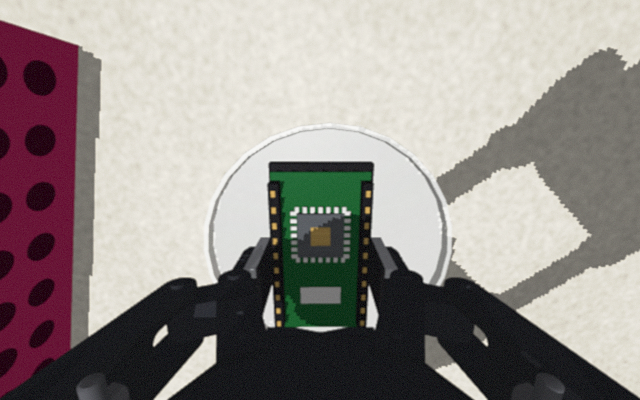

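The held board hovers parallel to the sheet. Scene offsets agree with the prediction within about 0.5 mm, and the sheet's far edge shows evenly above the board (wrist row 163, columns 269..373). Lowering.

>>> {"method": "drive_tool", "body": {
  "steps": [
    [0.2, 0, 3, 0, -0.2],
    [0.2, 0, 6, 0, -0.2],
    [0.2, 0, 6, 0, -0.2],
    [0.2, 0, 6, 0, -0.2]
  ]
}}

```text
clock: 19.75
position: [0.4818, -0.1868, 0.0196]
ee_rot: [-0.0, 0.621, 0.784, 0.003]
contact_force: [-0.5, 0.4, -0.5]
width: 0.0489
```

```bash
python3 -c "
from h import *
settle(3)
goto(481.7,-186.9,17.5,103.3)"
```

```text
19.9 tcp [ 482.  -186.9   19.8] zdir deg (x,y) [0.22 0.27] radial 0.1 q [-0.509  0.401  1.923  0.008  0.816 -2.317] qd [-0.002 -0.001 -0.     0.001 -0.    -0.001]
t 19.9 tcp [ 482.  -186.9   19.8] yaw 103.3 tilt 0.35 w 49.0 F [-0.9 -0.3  0.2] shift [ 0.  -0.3  2.3] turn -0.0
```

>>> {"method": "drive_tool", "body": {
  "steps": [
    [0, -0.3, 0.7, 0, -0.2],
    [0, -0.3, 1.4, 0, -0.2],
    [0, -0.3, 1.4, 0, -0.2],
    [0, -0.3, 1.4, 0, -0.2]
  ]
}}

```text
clock: 20.3
position: [0.4817, -0.1869, 0.0184]
ee_rot: [-0.0, 0.62, 0.784, 0.003]
contact_force: [0.3, -0.1, -0.1]
width: 0.049
```

```bash
python3 -c "
from h import *
settle(2)
goto(481.7,-186.9,17.5,103.3)"
```

```text
20.4 tcp [ 481.7 -186.9   18.4] zdir deg (x,y) [0.22 0.27] radial 0.1 q [-0.509  0.403  1.925  0.008  0.813 -2.318] qd [-0.001 -0.001 -0.001  0.001  0.     0.001]
t 20.4 tcp [ 481.7 -186.9   18.4] yaw 103.3 tilt 0.35 w 48.8 F [ 0.5  1.1 -0.9] shift [ 0.  -0.   0.9] turn -0.0
```

>>> {"method": "drive_tool", "body": {
  "steps": [
    [0, 0, 0.5, 0, -0.2],
    [0, 0, 0.8, 0, -0.2],
    [0, 0, 0.8, 0, -0.2],
    [0, 0, 0.8, 0, -0.2]
  ]
}}

```text
clock: 20.8
position: [0.4817, -0.1869, 0.0176]
ee_rot: [-0.0, 0.621, 0.784, 0.003]
contact_force: [-1.0, 0.6, -0.8]
width: 0.0487
```

```bash
python3 -c "
from h import *
settle(2)
goto(481.7,-186.9,17,103.3)"
```

```text
20.9 tcp [ 481.8 -186.9   17.6] zdir deg (x,y) [0.22 0.27] radial 0.11 q [-0.509  0.404  1.926  0.008  0.811 -2.318] qd [-0.001 -0.002  0.     0.001 -0.001  0.001]
t 20.9 tcp [ 481.8 -186.9   17.6] yaw 103.3 tilt 0.35 w 48.8 F [ 0.2  0.6 -1. ] shift [ 0.1 -0.   0.6] turn -0.0
```

>>> {"method": "drive_tool", "body": {
  "steps": [
    [0, 0, 0.4, 0, -0.2],
    [0, 0, 0.7, 0, -0.2],
    [0, 0, 0.7, 0, -0.2],
    [0, 0, 0.7, 0, -0.2]
  ]
}}

```text
clock: 21.3
position: [0.4818, -0.187, 0.0174]
ee_rot: [0.0, 0.62, 0.784, 0.003]
contact_force: [-1.6, 0.6, 5.3]
width: 0.0485
```

```bash
python3 -c "
from h import *
settle(2)
goto(481.7,-186.9,17,103.3)"
```

```text
21.4 tcp [ 481.8 -187.    17.4] zdir deg (x,y) [0.24 0.26] radial 0.13 q [-0.509  0.404  1.926  0.008  0.809 -2.318] qd [-0.001 -0.    -0.002 -0.001  0.001  0.   ]
t 21.4 tcp [ 481.8 -187.    17.4] yaw 103.3 tilt 0.35 w 48.8 F [-2.3  0.4  4.9] shift [ 0.1 -0.1  0.4] turn -0.0
```

Contact at 5 N, at TCP z 17.4, matching the pick height. Opening.

>>> {"method": "drive_tool", "body": {
  "steps": [
    [0, 0, 0, 0, 0.3],
    [0, 0, 0, 0, 0.4],
    [0, 0, 0, 0, 0.5],
    [0, 0, 0, 0, 0.6],
    [0, 0, 0, 0, 0.6]
  ]
}}

```text
clock: 21.9
position: [0.4818, -0.187, 0.0172]
ee_rot: [0.0, 0.62, 0.784, 0.003]
contact_force: [0.1, 0.1, -1.2]
width: 0.0682
```

```bash
python3 -c "
from h import *
settle(1)
look('j1',[],[])
goto(481.7,-186.9,110,103.3)"
```

```text
21.95 tcp [ 481.8 -187.    17.3] zdir deg (x,y) [0.23 0.26] radial 0.12 q [-0.509  0.404  1.926  0.008  0.809 -2.318] qd [ 0.001  0.     0.001  0.003 -0.001 -0.002]
t 22.0 tcp [ 481.8 -187.    17.3] yaw 103.3 tilt 0.35 w 68.6 F [-0.6  0.5 -0.7] shift [  0.4   0.4 -92.7] turn -0.0
```

View pics/j1.png

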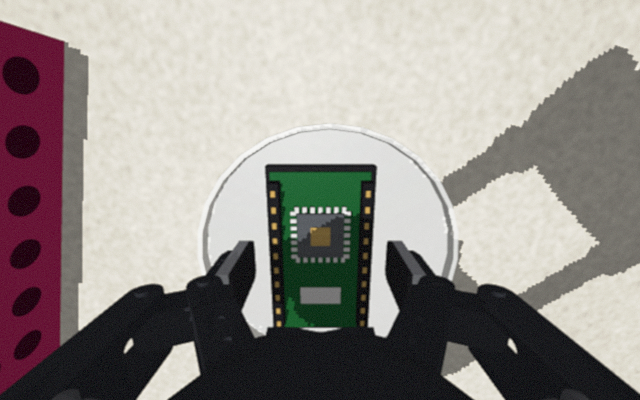

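The board is released, with the black sheet showing evenly around it (266..376 against the board's 270..372). Rising.

>>> {"method": "drive_tool", "body": {
  "steps": [
    [0, 0, -10, 0, 0.6],
    [0, 0, -30, 0, 0.6],
    [0, 0, -60, 0, 0.6],
    [0, 0, -90, 0, 0.6],
    [0, 0, -100, 0, 0.6]
  ]
}}

```text
clock: 22.5
position: [0.4832, -0.1884, 0.1209]
ee_rot: [0.003, 0.62, 0.784, 0.004]
contact_force: [-0.0, -0.9, 0.6]
width: 0.0683
```

```bash
python3 -c "
from h import *
settle(5)
look('k1',['second_board','separator','lower_board'],[.02])
fitb([load('k1','second_board')],482,-187,13,20)
fitb([load('k1','second_board')],482,-187,13,20,1)
im=manip.get_image('scene');cv2.imwrite('pics/k1s.png',cv2.convertScaleAbs(cv2.resize(im[160:230,155:235],None,fx=8,fy=8,interpolation=2),alpha=1.7,beta=20))
cv2.imwrite('pics/k1f.png',im)
tilt()"
```

```text
22.75 tcp [ 480.4 -186.9  116.1] zdir deg (x,y) [0.1  0.34] radial -0.03 q [-0.51   0.282  1.807  0.007  1.054 -2.317] qd [-0.001  0.013  0.007 -0.001  0.001 -0.001]
second_board 0.92 [319. 202.] 5965 [(0.02, (482.7, -187.6, 91.5, 53.1, 13.5))]
separator 0.93 [332. 152.] 637 [(0.02, (469.8, -189.3, 72.1, 56.1, 13.3))]
fitb xyz [ 482.1 -187.6   21. ] yaw 13.51 rms px 0.43
fitb xyz [ 482.3 -187.5 -497.5] yaw 13.49 rms px 0.45
23.0 tcp [ 480.9 -187.2  116.3] zdir deg (x,y) [0.13 0.32] radial 0.0 q [-0.51   0.282  1.806  0.007  1.054 -2.317] qd [-0.001 -0.005 -0.006 -0.001  0.003  0.001]
```

View pics/k1.png

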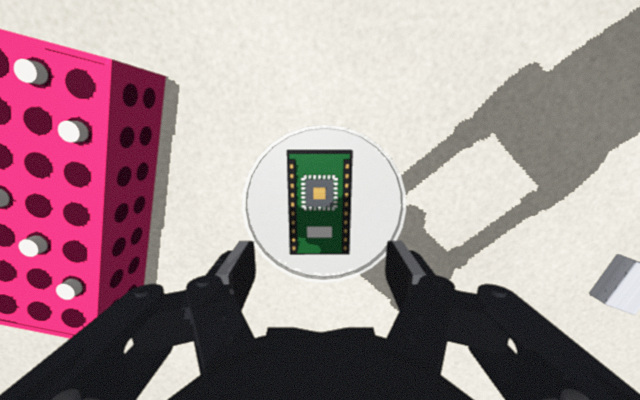

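View pics/k1s.png

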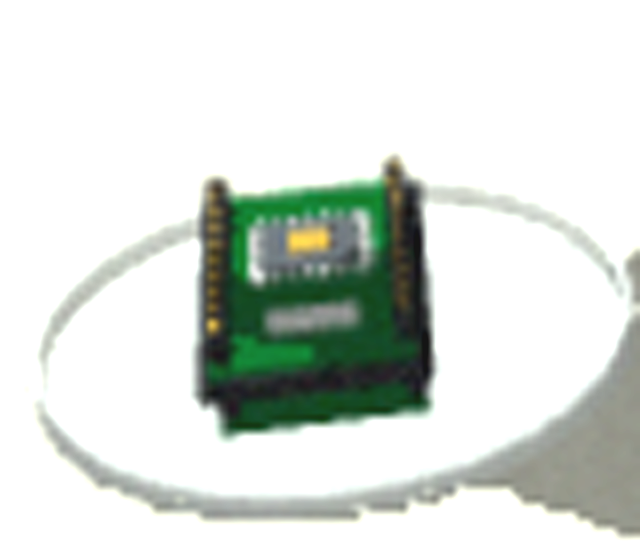

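View pics/k1f.png

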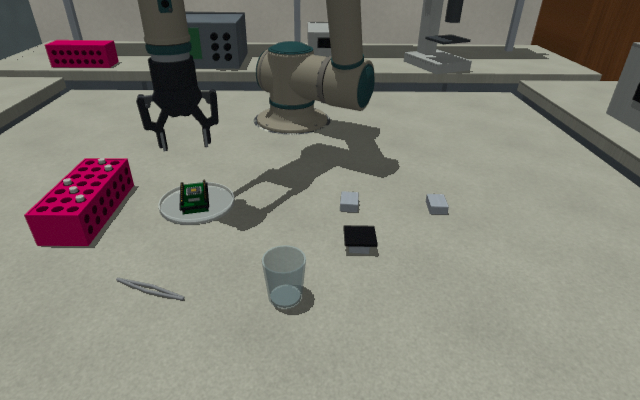

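The stack is square and level: board on sheet on board. In the full scene view it sits at (195,198), the short sheet is untouched at (360,238), and the arm is clear. Handing in.

```bash
python3 -c "
from rig import manip
print(manip.sign_off())"
```

```text
the job is handed in; nothing more can be done
None
```

The stack is packed and handed in at about 23 s of the 56 s allowed. I laid the full-length separator on the board in the dish and let go of it. Then I set the second board on it, sockets up. Both were lowered to a light contact of about 5–6 N before release.

**Last checks:**

| Item | Centre x, y (mm) | Yaw | Height (mm) |
|---|---|---|---|
| Lower board, before stacking | 482.1, −186.7 | 13.2° | underside about 5 |
| Separator, after release | 481.3, −187.1 | 13.4° | top 20.7 |
| Second board, after release | 482.1, −187.6 | 13.5° | underside 21 |

- **Alignment:** the three centres agree to within about 1 mm. The wrist and scene pictures show the stack level and square.
- **Left alone:** the short sheet still lies on its block. In the scene pictures the lower board shows no shift. The gripper was open and about 115 mm above the bench at hand-in.

**Disagreements:**
- Fitted heights of the stacked parts came out about 1 mm above nominal, within the 2 mm calibration.
- The repeat fit of the second board, run with its height held at 20 mm, printed a meaningless height because the height was not a free value there. Its centre and yaw agreed with the table.
- The trained network did not find the lower board in the top view, so I measured it from two wrist views.
- My one fitted-height check of the lower board gave 5 mm for its underside, against 4 mm in the text.

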